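# Load a housing into a spring-jaw marking jig

## Robot

A 6-joint arm with a two-finger parallel gripper is mounted at the origin on the work surface. World frame = base frame: x ahead of the robot, y to its left, z up, the work surface at z = 0. Lengths are in m, angles in rad, forces in N, time in s.
With the tool pointing down it reaches from about 0.35 to 0.975 m from the base axis. Payload 4.9 kg.
Tool frame: the origin (TCP) lies on the mounting face of the last link; the fingertips stand 173 mm ahead of it and the grasp point (between the pads) lies 155 mm ahead of it; z points along the fingers, y is the direction in which the jaws open and shut (so a half turn about z gives the same grasp; the last joint's range is limited). The gripper opens to 85 mm and grips with 20 to 120 N. Pads are 22 mm wide; open, the fingers measure 114 mm over their backs; the gripper's body (76 mm by 85 mm) begins 54 mm behind the grasp point. The pads swing forward as they close: fully open they stand 13 mm farther back than shut.
Start: joints at [-1.442, 0.053, 1.613, -0, 1.476, -0.119], TCP at [0.153, -0.606, 0.405] pointing down, gripper open.
Joint ranges: [-3.01, 3.01], [-1.01, 2.22], [0.06, 2.58], [-1.02, 4.17], [0.09, 2.62], [-3.14, 3.14]. Speed limits (rad/s): [2.57, 2.57, 3.14, 3.14, 3.14, 3.14].

## Interface

Orientations are given as a unit quaternion [w, x, y, z].
In Python, from plant import manip gives the robot as it stands.
- The arm moves only by the tool play_rows, never from a script. Its argument "increments" is a list of rows, each an object with "offset": the shift along the tool's x, y, z in mm, a list of three; "twist": the turn about the tool's z in rad; "grip": the opening, from 0 (shut) to 1 (fully open). In form: [{"offset": [dx, dy, dz], "twist": twist, "grip": grip}, ...]. A call has 1 to 5 rows; each row is the pose to reach, as a shift and turn from the pose commanded when the call began, along the tool's axes at that moment; what a row does not reach only later rows make up. A row lasts 1/12 s, in which the tool goes at most 41.7 mm and 7.16 degrees, less where a joint would pass 70% of its speed; a pose out of reach is approached as far as the arm can. A call with a gripper value outside its range is refused whole. The fingers move at their own pace and stop on an object; the grip force is fixed at half the most. Time passes only in rows, so rows that repeat a pose let the fingers close. It gives the time, the measured TCP pose, the force and the opening at its end, in the units of the state.
- manip.state(): the state, without advancing time (a new reading comes with each control period).
- manip.grab_frame(name): name is "scene" or "side" or "wrist"; returns the picture (420x560x3 uint8, blue, green, red); there is no depth.
- manip.get_calibration(name): a dict with "fx", "fy", "cx", "cy" (pixels), "k1" (the pictures are not rectified: a ray, as slopes to the right and down, at radius r is drawn at 1 + k1 r^2 times it, then the intrinsics apply), "T" (4x4, takes a point from camera to world coordinates). Camera axes: x right, y down, z forward; pixel columns grow to the right and rows downward; lengths in m; the calibration is good to about 2 mm. A picture is of the moment at which its call begins: read the wrist's pose just before it. get_calibration takes no time and is no camera call; for the wrist camera it gives the pose at the moment of the call.
- manip.job_done(): hands the job in, once; it reports no verdict.
Trained networks look in the newest picture that a camera, given by its name, has taken for a name from the list of things; names that differ only in an ending like _2 or _b are one class to them, and where a whole thing is asked for, a point or a joint stands for the part that bears it (a point fixed in the world has none). Each returns a list of dicts, best first, with "p" (0 to 1); they miss things now and then, are a little off and sometimes report something else, mostly with a low value. They report only what shows in the picture. A call takes as long as a camera call. They do not tell look-alikes from the thing itself.
- manip.boxes_of(query, camera): "xyz" ([x, y, z] in m, in the coordinates of the camera as it stood for that picture, good to about 4 mm: the middle of the surface that is visible of it).
- manip.tip_of(query, camera): "xyz" ([x, y, z] in m, in the coordinates of the camera as it stood for that picture, good to about 4 mm: a listed point, or the origin of a listed thing).
The state is a dict: "time": time; "joint_pos": joint angles; "joint_vel": joint speeds; "joint_efforts": joint torques, N m; "tool_pos": TCP position; "tool_rot": TCP orientation; "contact_force": force on the tool from outside, world axes, zero at the start; "ft_torque": the same for the moment, N m; "gripper_width": opening from 0.0 (shut) to 1.0 (fully open).
Only numpy, scipy, OpenCV 4.12 (cv2) and the standard library are available. Lean on these libraries where they do the work, as an engineer would, in place of code of your own. Each camera call takes 0.05 s, during which the arm holds its last target. There are 200 camera calls.

## Task

Load the longer of the two aluminium housings into the marking jig: press the sprung jaw back with the housing's end, lower it flat onto the pedestal between jaw and low stop, centred across the pedestal and square, and let go so that the jaw clamps it against the stop. Only then swing the keeper arm over the housing, fully round to its stop. Leave the short housing, the mouse and the small jar where they are.

Things in the scene. Friction and masses are not known exactly. Their poses are not given: they have to be found in the camera images.
- jig: Fixed marking jig, level on the table. Origin: on the table, under the centre of the loaded housing, which ends at x 0, y 0, z 42 mm with its length along y (either way round). Dark base plate 14 thick, x -43 to 117, y -62 to 118. From -y to +y: low stop, pedestal, sprung jaw, spring housing (y 98 to 116, top z 62). Keeper post (hinge axis) at x 90, y -10.
- nest (a point): Centre of the top of the grey pedestal (nest floor) on which the housing lies: jig x 0, y 0, z 26 mm; axes as the jig. Pedestal 28 wide (x), y -38 to 22. The low steel stop at its -y end is 44 wide (x), 18 thick, its face at y -39 and its top at jig z 40, 14 above the pedestal.
- jaw (a joint): Slide of the sprung jaw, m: 0 at rest, grows as it is pressed back along the jig's +y, end stop 0.030. Spring about 5 N at 0, 12.5 N at 0.030; springs back when let go. At 0 the gap from jaw to stop is 64 mm; the long housing needs 78, so press the jaw back over 14 mm; it reads 0.014 when it clamps the housing.
- jaw_face (a point): Middle of the top edge of the jaw's flat pressing face. The jaw is a block 50 wide (x), 30 thick (y), reaching up to z 70 in the jig's frame, 30 mm higher than the stop; the face looks to the jig's -y and stands at y 25 mm + jaw.
- keeper (a joint): Hinge of the keeper arm, rad: 0 = parked (arm points to the jig's -y), grows clockwise seen from above, 1.571 = stop, arm pointing to the jig's -x across the housing. Starts 0 to 0.3. Stiff hinge (0.06 Nm, about 1 N at the pin), stays where it is left.
- keeper_pin (a point): Centre of the top end of the black upright pin on the keeper arm, by which it is pushed. Pin 14 mm diameter, jig z 78 to 110, 60 from the hinge axis (jig x 90, y -10). Steel arm 18 wide, 86 from axis to tip, z 66 to 78; hinge boss top z 82; the rubber foot (77 from the axis) reaches down to z 61, 3 above a seated housing.
- housing_center (a point): Centre of the long aluminium housing, a plain block 40 (own x) by 78 (own y) by 32 mm high, about 0.22 kg, lying flat on the mat. Axes along its edges, z up.
- short_housing_center (a point): Centre of the short housing: like the long one but only 50 mm long (own y). Not wanted. The two may lie in either place on the mat.
- mat: Black rubber mat 260 (x) by 200 (y) by 3 mm, fixed on the table; origin under its centre. Both housings lie on it.
- mouse: Black computer mouse 100 by 60 by 30 mm on the table, origin under its centre. Bystander.
- tin: Small closed steel jar with black cap, 44 mm diameter, 65 high, standing on the table, origin under its centre. Bystander.
There are look-alikes about, which are no part of the job. Leave any blue, green or orange look-alike of the part that bears housing_center alone.

How it is judged:
By the outcome, as a careful person would: the job done as asked, in the order asked, and still so for the second after the job is handed in, with the robot touching nothing.
It also fails if it takes over 53 s, if anything falls off the work surface, if the arm or the gripper's body presses on something with over 40 N, if the wrist force passes 120 N, or if a joint passes its speed limit or range.

## Working session

There is one attempt and no reset: what is moved stays moved. The work goes in short steps, Python scripts to look and compute and a tool call to move; the robot and the scene stay as the last step left them, time stands still between calls to the robot, and variables do not carry over. Pictures are saved under pics/ and viewed, about 8 in all and at most 12, crops included, and the job is handed in when it is done.

Besides the shell and the picture viewer there is one more tool, called after "Call:" by a JSON object that holds its "api" and its "payload", one argument or row to a line. play_rows: Moves the arm, as the interface text tells. Its arguments: {"type":"object","properties":{"increments":{"type":"array"}},"required":["increments"]}

```bash
mkdir -p pics; cat > h.py <<'E'
import numpy as np, cv2
from plant import manip
from scipy.spatial.transform import Rotation as R
def w(c,xyz): 
    T=np.array(manip.get_calibration(c)["T"]); return (T@np.r_[xyz,1])[:3]
def px(c,p,T=None):
    k=manip.get_calibration(c); T=np.array(k["T"]) if T is None else T
    q=np.linalg.inv(T)@np.r_[p,1]; s=q[:2]/q[2]; f=1+k["k1"]*(s@s)
    return np.array([k["fx"]*s[0]*f+k["cx"],k["fy"]*s[1]*f+k["cy"]])
def ray(c,u,z,T=None):
    k=manip.get_calibration(c); T=np.array(k["T"]) if T is None else T
    K=np.array([[k["fx"],0,k["cx"]],[0,k["fy"],k["cy"]],[0,0,1]])
    d=(np.array(u,float)-[k["cx"],k["cy"]])/[k["fx"],k["fy"]]; s=d.copy()
    for _ in range(30): s=d/(1+k["k1"]*(s@s))
    v=T[:3,:3]@np.r_[s,1]; return T[:3,3]+v*(z-T[2,3])/v[2]
E
python3 - <<'E'
from h import *
np.set_printoptions(precision=3,suppress=True)
print(manip.state())
for c in("scene","side"):
    cv2.imwrite(f"pics/{c}0.png",manip.grab_frame(c)); 
    print(c,np.array(manip.get_calibration(c)["T"])[:3,3])
    for q in("jig","nest","jaw_face","keeper_pin","housing_center","short_housing_center","mat","mouse","tin"):
        for d in manip.tip_of(q,c)[:4]:
            p=w(c,d["xyz"]); print(c,q,round(d["p"],2),p,px(c,p).astype(int))
E
```

```text
{'time': 0.0, 'joint_pos': array([-1.442,  0.053,  1.614, -0.   ,  1.476, -0.119]), 'joint_vel': array([ 0.   ,  0.001, -0.001, -0.   ,  0.   ,  0.001]), 'joint_efforts': array([ -0.   , -39.368, -37.018,  -0.   ,   0.007,   0.   ]), 'tool_pos': array([ 0.153, -0.606,  0.403]), 'tool_rot': array([-0.001,  0.992,  0.124, -0.   ]), 'contact_force': array([-0.413,  0.037,  0.446]), 'ft_torque': array([ 0.003,  0.026, -0.033]), 'gripper_width': 0.9982144841944477}
scene [ 1.214 -0.226  1.045]
scene jig 0.65 [ 0.545  0.065 -0.001] [322 211]
scene jig 0.29 [0.545 0.061 0.023] [321 207]
scene nest 0.65 [0.544 0.06  0.021] [321 207]
scene jaw_face 0.68 [0.555 0.088 0.067] [333 198]
scene keeper_pin 0.9 [ 0.615 -0.024  0.112] [300 215]
scene housing_center 0.97 [ 0.701 -0.312  0.013] [196 288]
scene housing_center 0.97 [ 0.792 -0.225  0.016] [237 313]
scene housing_center 0.96 [ 0.542 -0.267  0.017] [204 231]
scene housing_center 0.59 [ 0.439 -0.469  0.013] [126 216]
scene short_housing_center 0.61 [ 0.425 -0.256  0.019] [202 196]
scene mat 0.65 [ 0.486 -0.264  0.   ] [203 217]
scene mat 0.36
[... 316 characters left out ...]
445 0.364 0.001] [296 352]
side keeper_pin 0.52 [ 0.61  -0.029  0.113] [276 205]
side housing_center 0.8 [ 0.794 -0.225  0.014] [240 169]
side housing_center 0.78 [ 0.536 -0.265  0.022] [315 174]
side housing_center 0.61 [ 0.695 -0.315  0.018] [275 156]
side housing_center 0.58 [ 0.434 -0.473  0.017] [355 140]
side short_housing_center 0.66 [ 0.421 -0.261  0.02 ] [348 182]
side mat 0.9 [ 0.475 -0.271  0.006] [333 180]
side mat 0.36 [0.546 0.057 0.029] [289 248]
side mat 0.27 [ 0.424 -0.259  0.021] [347 182]
side mouse 0.86 [0.445 0.363 0.004] [296 351]
side mouse 0.64 [ 0.425 -0.26   0.017] [347 183]
side tin 0.8 [ 0.575  0.369 -0.   ] [250 342]
side tin 0.23 [ 0.422 -0.255  0.021] [347 183]
```

View pics/scene0.png

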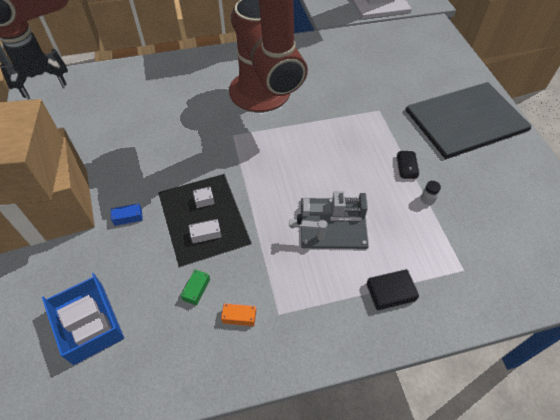

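```bash
python3 -c "
import cv2
a=cv2.imread('pics/scene0.png');c=cv2.resize(a[150:280,150:400],None,fx=3.2,fy=3.2,interpolation=cv2.INTER_CUBIC);cv2.imwrite('pics/crop1.png',c)"
```

```text
(no output)
```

View pics/crop1.png

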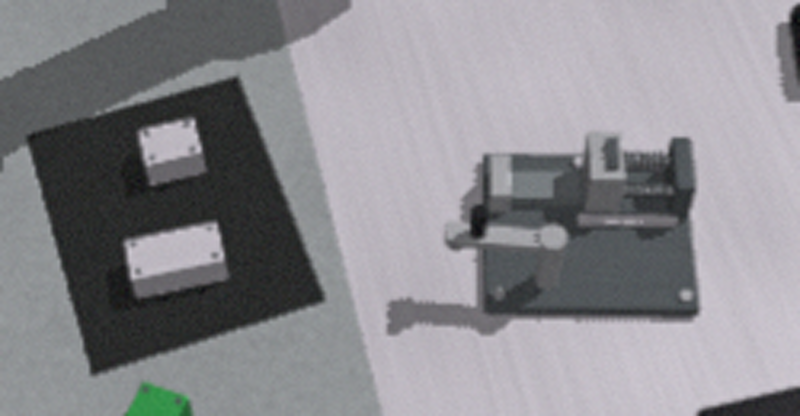

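The long grey housing on the mat is at (204,231). Things that could be mistaken for it: short grey (203,197), blue (126,214), green (196,288), orange (238,314), and the grey blocks in the blue bin (75,310). In the close crop, the lower grey block is clearly the longer of the two on the mat. In the jig, the stop is on the left and the jaw on the right, so jig +y ≈ world +y.

```bash
python3 - <<'E'
from h import *
np.set_printoptions(precision=3,suppress=True)
s=manip.state();q=s["tool_rot"];Rt=R.from_quat(np.r_[q[1:],q[0]]).as_matrix()
k=manip.get_calibration("wrist");T=np.array(k["T"])
print(Rt,Rt.T@(T[:3,3]-s["tool_pos"]),Rt.T@T[:3,:3],k)
print("box base corner",ray("scene",(93,213),0),ray("scene",(50,230),0))
# crude housing/ jig angles from crop
f=lambda u,v,z:ray("scene",(150+u/3.2,150+v/3.2),z)
a=[f(*u,.035) for u in((124,240),(217,222),(228,258),(132,272))]
for i in range(4): d=a[(i+1)%4]-a[i]; print(a[i],np.linalg.norm(d[:2]),np.degrees(np.arctan2(d[1],d[0])))
a=f(485,313,.014);b=f(697,313,.014);print(a,b,np.degrees(np.arctan2(*(b-a)[1::-1])))
E
```

```text
[[ 0.969  0.245 -0.   ]
 [ 0.245 -0.969 -0.   ]
 [-0.     0.    -1.   ]] [0.072 0.    0.03 ] [[ 0.    -0.959 -0.283]
 [ 1.     0.     0.   ]
 [-0.    -0.283  0.959]] {'fx': 372.97767146424394, 'fy': 372.97767146424394, 'cx': 281.24716346385634, 'cy': 211.68453992705258, 'k1': -0.07662509960093161, 'T': array([[ 0.245, -0.93 , -0.274,  0.224],
       [-0.969, -0.235, -0.07 , -0.588],
       [ 0.   ,  0.283, -0.959,  0.375],
       [ 0.   ,  0.   ,  0.   ,  1.   ]])}
box base corner [ 0.396 -0.563  0.   ] [ 0.426 -0.678  0.   ]
[ 0.524 -0.304  0.035] 0.07812219653155564 89.55628698532962
[ 0.524 -0.226  0.035] 0.03760259193316972 4.536835302821241
[ 0.562 -0.223  0.035] 0.07892210660907277 -93.88004312654495
[ 0.556 -0.302  0.035] 0.032833701551377464 -175.8904073197225
[ 0.652 -0.026  0.014] [0.694 0.144 0.014] 76.1220643825045
```

Call:
{"api": "play_rows", "payload": {
  "increments": [
    {"offset":[30,-27,0],"twist":0,"grip":1},
    {"offset":[60,-54,0],"twist":0,"grip":1},
    {"offset":[90,-81,0],"twist":0,"grip":1},
    {"offset":[120,-108,0],"twist":0,"grip":1},
    {"offset":[150,-135,0],"twist":0,"grip":1}
  ]
}}

```text
time: 1.42
tool_pos: [0.2662, -0.4366, 0.4047]
tool_rot: [0.0, 0.992, 0.123, 0.0]
contact_force: [0.3, -0.3, -0.6]
gripper_width: 0.996
```

Call:
{"api": "play_rows", "payload": {
  "increments": [
    {"offset":[36,-11,0],"twist":-0.12,"grip":1},
    {"offset":[72,-22,0],"twist":-0.24,"grip":1},
    {"offset":[108,-33,0],"twist":-0.36,"grip":1},
    {"offset":[144,-44,0],"twist":-0.48,"grip":1},
    {"offset":[180,-56,0],"twist":-0.6,"grip":1}
  ]
}}

```text
time: 1.83
tool_pos: [0.4277, -0.3385, 0.4051]
tool_rot: [0.0, 0.91, 0.414, 0.0]
contact_force: [-0.7, -1.0, 0.3]
gripper_width: 1.003
```

```bash
python3 - <<'E'
from h import *
np.set_printoptions(precision=3,suppress=True)
s=manip.state();q=s["tool_rot"];Rt=R.from_quat(np.r_[q[1:],q[0]]).as_matrix()
print(s["time"],s["tool_pos"],s["joint_pos"],Rt, Rt.T@(np.r_[.542,-.266,.4]-s["tool_pos"]))
E
```

```text
1.8333 [ 0.428 -0.338  0.405] [-0.806 -0.138  1.798 -0.     1.481 -0.089] [[ 0.657  0.754  0.001]
 [ 0.754 -0.657 -0.001]
 [-0.     0.001 -1.   ]] [0.13  0.039 0.005]
```

Call:
{"api": "play_rows", "payload": {
  "increments": [
    {"offset":[30,9,0],"twist":-0.12,"grip":1},
    {"offset":[60,18,0],"twist":-0.24,"grip":1},
    {"offset":[90,27,0],"twist":-0.36,"grip":1},
    {"offset":[120,36,0],"twist":-0.48,"grip":1},
    {"offset":[130,39,0],"twist":-0.6,"grip":1}
  ]
}}

```text
time: 2.25
tool_pos: [0.5441, -0.2658, 0.4047]
tool_rot: [0.0, 0.746, 0.666, 0.001]
contact_force: [0.1, 0.5, 0.6]
gripper_width: 0.998
```

Call:
{"api": "play_rows", "payload": {
  "increments": [
    {"offset":[0,0,0],"twist":-0.09,"grip":1},
    {"offset":[0,0,0],"twist":-0.09,"grip":1}
  ]
}}

```text
time: 2.42
tool_pos: [0.5424, -0.2674, 0.4046]
tool_rot: [-0.0, 0.718, 0.696, -0.0]
contact_force: [-0.0, 0.5, 0.8]
gripper_width: 0.996
```

```bash
python3 - <<'E'
from h import *
np.set_printoptions(precision=4,suppress=True)
s=manip.state();T=np.array(manip.get_calibration("wrist")["T"]);im=manip.grab_frame("wrist");cv2.imwrite("pics/w1.png",im);np.save("Tw1.npy",T)
print(s["tool_pos"],s["tool_rot"])
for q in("housing_center","short_housing_center"):
    for d in manip.tip_of(q,"wrist")[:3]: p=(T@np.r_[d["xyz"],1])[:3];print(q,d["p"],p,px("wrist",p,T))
E
```

```text
[ 0.5424 -0.2674  0.4046] [-0.0001  0.7176  0.6965 -0.0001]
housing_center 0.97 [ 0.4307 -0.4657  0.0162] [188.7353 351.8038]
housing_center 0.95 [ 0.7959 -0.2246  0.0184] [539.5084 129.4965]
housing_center 0.9 [ 0.6976 -0.3146  0.0184] [435.0514 220.448 ]
short_housing_center 0.77 [ 0.4227 -0.2539  0.0219] [156.1982 169.6207]
```

View pics/w1.png

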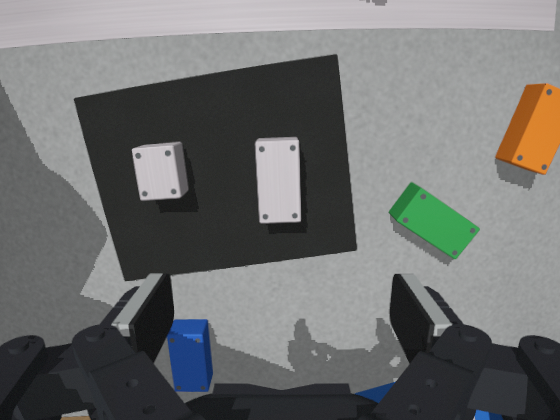

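The wrist view shows the long housing at (278,180), with its top corners near (255,139), (297,138), (300,221) and (259,223). The short one is at (160,171).

```bash
python3 - <<'E'
from h import *
np.set_printoptions(precision=4,suppress=True)
T=np.load("Tw1.npy");im=cv2.imread("pics/w1.png");g=cv2.cvtColor(im,6)
print(g[180,245:310])
for th in (120,170,190):
    m=np.zeros_like(g);m[120:240,235:320]=(g[120:240,235:320]>th)*255
    m=cv2.morphologyEx(m,cv2.MORPH_CLOSE,np.ones((9,9)))
    c=max(cv2.findContours(m,0,1)[0],key=cv2.contourArea)[:,0]
    P=np.array([ray("wrist",u,.035,T)[:2] for u in c])*1000
    r=cv2.minAreaRect(P.astype(np.float32));print(th,r)
print("tool y ang",np.degrees(np.arctan2(*(lambda M:(M[1,1],M[0,1]))(R.from_quat([.7176,.6965,0,0]).as_matrix()))))
E
```

```text
[ 47  46  44  44  46  46  45  47  45  45  46  65 136 189 197 195 196 196
 197 197 198 197 196 197 198 197 199 199 197 197 197 197 199 198 195 197
 198 198 197 196 196 196 196 197 198 197 197 198 198 198 199 202 201 192
 157  54  30  27  29  30  34  44  44  44  45]
120 ((539.9880981445312, -265.92364501953125), (39.67219924926758, 79.92586517333984), 0.3717819154262543)
170 ((539.832275390625, -266.94940185546875), (38.285804748535156, 77.08094024658203), 0.6066122055053711)
190 ((539.706787109375, -266.7881774902344), (37.41688537597656, 76.03238677978516), 0.4926736056804657)
tool y ang -1.7097111093522752
```

Call:
{"api": "play_rows", "payload": {
  "increments": [
    {"offset":[1,-2.4,40],"twist":-0.038,"grip":1},
    {"offset":[1,-2.4,80],"twist":-0.038,"grip":1},
    {"offset":[1,-2.4,120],"twist":-0.038,"grip":1},
    {"offset":[1,-2.4,160],"twist":-0.038,"grip":1},
    {"offset":[1,-2.4,195],"twist":-0.038,"grip":1}
  ]
}}

```text
time: 2.98
tool_pos: [0.5381, -0.2672, 0.2074]
tool_rot: [-0.0, 0.706, 0.708, -0.0]
contact_force: [0.8, 0.5, -0.5]
gripper_width: 1.002
```

Call:
{"api": "play_rows", "payload": {
  "increments": [
    {"offset":[0,0,15],"twist":0,"grip":1},
    {"offset":[0,0,29],"twist":0,"grip":1},
    {"offset":[0,0,29],"twist":0,"grip":1},
    {"offset":[0,0,29],"twist":0,"grip":0.6},
    {"offset":[0,0,29],"twist":0,"grip":0.3}
  ]
}}

```text
time: 3.4
tool_pos: [0.5401, -0.2678, 0.1828]
tool_rot: [0.002, 0.706, 0.709, 0.0]
contact_force: [-1.2, -0.4, 0.2]
gripper_width: 0.748
```

Call:
{"api": "play_rows", "payload": {
  "increments": [
    {"offset":[0,0,0],"twist":0,"grip":0.1},
    {"offset":[0,0,0],"twist":0,"grip":0.1},
    {"offset":[0,0,0],"twist":0,"grip":0.1},
    {"offset":[0,0,0],"twist":0,"grip":0.1},
    {"offset":[0,0,0],"twist":0,"grip":0.1}
  ]
}}

```text
time: 3.82
tool_pos: [0.5403, -0.2677, 0.1831]
tool_rot: [0.002, 0.705, 0.709, 0.0]
contact_force: [-0.1, 0.1, 6.3]
gripper_width: 0.457
```

Call:
{"api": "play_rows", "payload": {
  "increments": [
    {"offset":[0,0,-20],"twist":0,"grip":0.1},
    {"offset":[0,0,-60],"twist":0,"grip":0.1},
    {"offset":[0,0,-100],"twist":0,"grip":0.1},
    {"offset":[0,0,-140],"twist":0,"grip":0.1},
    {"offset":[0,0,-180],"twist":0,"grip":0.1}
  ]
}}

```text
time: 4.23
tool_pos: [0.5387, -0.2666, 0.362]
tool_rot: [-0.001, 0.705, 0.709, -0.0]
contact_force: [1.4, -0.1, -2.2]
gripper_width: 0.454
```

Call:
{"api": "play_rows", "payload": {
  "increments": [
    {"offset":[20,3,-35],"twist":0,"grip":0.1},
    {"offset":[55,8,-50],"twist":0,"grip":0.1},
    {"offset":[95,14,-50],"twist":0,"grip":0.1},
    {"offset":[135,20,-50],"twist":0.1,"grip":0.1},
    {"offset":[175,26,-50],"twist":0.2,"grip":0.1}
  ]
}}

```text
time: 4.65
tool_pos: [0.564, -0.0902, 0.4111]
tool_rot: [0.0, 0.774, 0.633, 0.0]
contact_force: [1.2, 1.2, -2.9]
gripper_width: 0.455
```

Call:
{"api": "play_rows", "payload": {
  "increments": [
    {"offset":[35,3,0],"twist":0.05,"grip":0.1},
    {"offset":[65,3,0],"twist":0.05,"grip":0.1},
    {"offset":[65,3,0],"twist":0.05,"grip":0.1},
    {"offset":[65,3,0],"twist":0.05,"grip":0.1}
  ]
}}

```text
time: 4.98
tool_pos: [0.5797, -0.0272, 0.4102]
tool_rot: [-0.0, 0.787, 0.617, -0.0]
contact_force: [-0.1, -0.1, -2.2]
gripper_width: 0.456
```

```bash
python3 - <<'E'
from h import *
np.set_printoptions(precision=4,suppress=True)
s=manip.state();T=np.array(manip.get_calibration("wrist")["T"]);im=manip.grab_frame("wrist");cv2.imwrite("pics/w2.png",im);np.save("Tw2.npy",T)
print(s["tool_pos"],s["tool_rot"],s["joint_pos"],s["gripper_width"])
for q in("jig","nest","jaw_face","keeper_pin","housing_center"):
    for d in manip.tip_of(q,"wrist")[:3]: p=(T@np.r_[d["xyz"],1])[:3];print(q,d["p"],p,px("wrist",p,T))
cv2.imwrite("pics/w2b.png",cv2.resize(im,(800,600),interpolation=cv2.INTER_CUBIC))
E
```

```text
[ 0.5797 -0.0272  0.4102] [-0.0002  0.7872  0.6167 -0.0005] [-0.175  -0.0557  1.7121 -0.0004  1.4862  0.0669] 0.45630860474008406
jig 0.72 [ 0.5443  0.0616 -0.0015] [224.5315  96.2241]
nest 0.64 [0.5467 0.0614 0.0311] [221.8635  95.2482]
jaw_face 0.59 [0.5525 0.0885 0.0683] [212.241   58.3234]
jaw_face 0.19 [ 0.6097 -0.025   0.1074] [319.0252 188.5906]
keeper_pin 0.66 [ 0.6117 -0.0262  0.1115] [322.5048 190.7175]
housing_center 0.82 [ 0.7942 -0.226   0.0192] [507.6225 302.5535]
housing_center 0.69 [ 0.5771 -0.0273  0.2439] [274.1122 288.2009]
```

View pics/w2b.png

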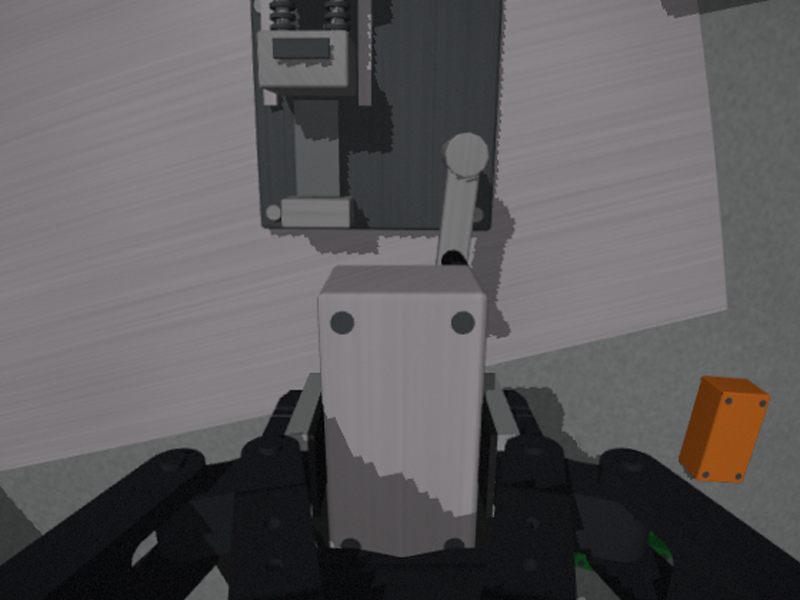

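The picture shows the housing gripped squarely. Its front top corners are near (318,293) and (486,293). The pedestal runs from (295,97) to (339,197), the stop is at (282–350, 198–227), the jaw front edge is at row 87, the base corners are at (262,228) and (491,229), and the keeper is near parked. Next I'll fit the poses.

```bash
cat > fit.py <<'E'
from h import *
from scipy.optimize import least_squares
np.set_printoptions(precision=4,suppress=True)
T=np.load("Tw2.npy");im=cv2.imread("pics/w2.png");g=cv2.GaussianBlur(cv2.cvtColor(im,6),(3,3),0)
def sub(p): 
    a=np.array(p,np.float32).reshape(-1,1,2)*.7-.15
    b=cv2.cornerSubPix(g,a.copy(),(4,4),(-1,-1),(3,30,.01))[:,0]
    print("refine shift",np.abs(b-a[:,0]).max(1)); return np.where(np.abs(b-a[:,0]).max(1,keepdims=True)<3,b,a[:,0])
# jig
obs=sub([(262,228),(491,229),(282,199),(349,197),(350,226),(281,227),(260,88),(348,86)])
M=np.array([(-43,-62,14),(117,-62,14),(-22,-39,40),(22,-39,40),(22,-57,40),(-22,-57,40),(-25,25,70),(25,25,70)])/1000
def P(v,M): c,s=np.cos(v[2]),np.sin(v[2]); return np.c_[v[0]+c*M[:,0]-s*M[:,1],v[1]+s*M[:,0]+c*M[:,1],M[:,2]]
f=lambda v:(np.array([px("wrist",p,T) for p in P(v,M)])-obs).ravel()
r=least_squares(f,[.545,.06,-.24],loss="soft_l1");print("jig",r.x,np.degrees(r.x[2]));print(f(r.x).reshape(-1,2))
# housing in hand: tool frame lateral y, length x, yaw
s_p=np.array([.5797,-.0272,.4102]);Rt=R.from_quat([.7872,.6167,-.0005,-.0002]).as_matrix()
ho=sub([(318,293),(486,293),(335,267),(468,267)])
# tool x= length fwd, y: image right
H=np.array([(.039,-.02,0),(.039,.02,0),(.039,-.02,.032),(.039,.02,.032)])
def Q(v):
    c,s=np.cos(v[2]),np.sin(v[2]);L=np.c_[v[0]+c*H[:,0]-s*H[:,1],v[1]+s*H[:,0]+c*H[:,1],v[3]+H[:,2]];return L@Rt.T+s_p
fh=lambda v:(np.array([px("wrist",p,T) for p in Q(v)])-ho).ravel()
rh=least_squares(fh,[0,0,0,.148],loss="soft_l1");print("housing in tool x,y,yaw,top z",rh.x);print(fh(rh.x).reshape(-1,2))
E
python3 fit.py
```

```text
refine shift [1.0572 1.1908 0.     0.4859 1.1958 0.     0.     0.9568]
jig [ 0.5454  0.0628 -0.2497] -14.30494311841929
[[-1.0627  1.1111]
 [ 1.144   0.0811]
 [-1.5654 -0.5797]
 [ 0.5356  0.8661]
 [ 0.893  -0.302 ]
 [ 0.1344 -0.3715]
 [-2.1069 -0.9266]
 [ 0.5562  0.6716]]
refine shift [0.6299 1.3824 0.9845 1.6026]
housing in tool x,y,yaw,top z [-0.0014  0.0005  0.0022  0.1538]
[[-0.0639  0.1803]
 [-0.3037 -0.4684]
 [-0.0206 -0.2175]
 [ 0.5158  0.6054]]
```

```bash
cat > icp.py <<'E'
from h import *
from scipy.optimize import least_squares
from scipy.ndimage import map_coordinates
np.set_printoptions(precision=4,suppress=True)
def P(v,M): c,s=np.cos(v[2]),np.sin(v[2]); return np.c_[v[0]+c*M[:,0]-s*M[:,1],v[1]+s*M[:,0]+c*M[:,1],M[:,2]]
E=np.array([((-43,-60,14),(-43,40,14)),((117,-60,14),(117,60,14)),((-40,-62,14),(70,-62,14)),((-22,-39,40),(22,-39,40)),((-22,-57,40),(-22,-39,40)),((22,-57,40),(22,-39,40)),((-14,-36,26),(-14,5,26)),((14,-36,26),(14,5,26)),((-25,25,70),(25,25,70))])/1000
def run(cam,im,T,v,W=4,edges=E):
    g=cv2.GaussianBlur(cv2.cvtColor(im,6),(0,0),.8).astype(float)
    S=np.concatenate([a+(b-a)*np.linspace(.05,.95,25)[:,None] for a,b in edges]);D=np.concatenate([np.tile(b-a,(25,1)) for a,b in edges])
    pr=lambda v,M:np.array([px(cam,p,T) for p in P(v,M)])
    for it in range(8):
        a=pr(v,S);d=pr(v,S+D*.05)-a;n=np.c_[-d[:,1],d[:,0]]/np.linalg.norm(d,axis=1)[:,None]
        t=np.arange(-W,W+.1,.25);q=a[:,None]+n[:,None]*t[None,:,None]
        I=map_coordinates(g,[q[...,1],q[...,0]],order=1,mode="nearest");G=np.abs(np.gradient(I,axis=1))
        k=G.argmax(1);ok=(G.max(1)>2)&(k>0)&(k<len(t)-1);o=a+n*t[k][:,None]
        f=lambda v:(((pr(v,S)-o)*n).sum(1))[ok]
        r=least_squares(f,v,loss="soft_l1",f_scale=.5,x_scale=[.01,.01,.05]);v=r.x
    e=((pr(v,S)-o)*n).sum(1)
    print(cam,v,np.degrees(v[2]),"per edge",[np.round(np.median(e[i*25:i*25+25][ok[i*25:i*25+25]]),2) if ok[i*25:i*25+25].any() else None for i in range(len(edges))],ok.sum());return v
if __name__=="__main__":
    v=[.5454,.0628,-.2497]
    run("wrist",cv2.imread("pics/w2.png"),np.load("Tw2.npy"),v)
    for c in("scene","side"): run(c,cv2.imread(f"pics/{c}0.png"),np.array(manip.get_calibration(c)["T"]),v,3)
E
python3 icp.py
```

```text
Traceback (most recent call last):
  File "icp.py", line 22, in <module>
    run("wrist",cv2.imread("pics/w2.png"),np.load("Tw2.npy"),v)
    ~~~^^^^^^^^^^^^^^^^^^^^^^^^^^^^^^^^^^^^^^^^^^^^^^^^^^^^^^^^
  File "icp.py", line 17, in run
    r=least_squares(f,v,loss="soft_l1",f_scale=.5,x_scale=[.01,.01,.05]);v=r.x
  File "icp.py", line 16, in <lambda>
    f=lambda v:(((pr(v,S)-o)*n).sum(1))[ok]
                  ~~^^^^^
  File "icp.py", line 10, in <lambda>
    pr=lambda v,M:np.array([px(cam,p,T) for p in P(v,M)])
                            ~~^^^^^^^^^
  File "h.py", line 7, in px
    k=manip.get_calibration(c); T=np.array(k["T"]) if T is None else T
ValueError: time passes only in moves, steps and waits
```

```bash
sed -i 's/^from scipy.spatial.*/&\n_C={}\ndef cal(c):\n    if c=="wrist" and c in _C: return _C[c]\n    if c not in _C: _C[c]=manip.get_calibration(c)\n    return _C[c]/; s/k=manip.get_calibration(c); T/k=cal(c); T/' h.py; python3 icp.py
```

```text
wrist [ 0.5462  0.063  -0.262 ] -15.011272009913728 per edge [np.float64(-0.29), np.float64(-0.52), np.float64(0.23), np.float64(-0.49), np.float64(-0.01), np.float64(-0.01), np.float64(0.48), np.float64(0.48), np.float64(0.26)] 221
scene [ 0.5504  0.0635 -0.3223] -18.46734808406646 per edge [np.float64(0.48), np.float64(-1.5), np.float64(0.96), np.float64(0.02), np.float64(0.19), np.float64(0.18), np.float64(-0.03), np.float64(0.23), np.float64(0.54)] 217
side [ 0.5451  0.0617 -0.2445] -14.006203484300846 per edge [np.float64(0.75), np.float64(0.0), np.float64(-0.23), np.float64(-0.0), np.float64(0.12), np.float64(-0.0), np.float64(-0.25), np.float64(-0.25), np.float64(-0.01)] 208
```

Call:
{"api": "play_rows", "payload": {
  "increments": [
    {"offset":[-2,-25,30],"twist":0.015,"grip":0.1},
    {"offset":[-6,-55,60],"twist":0.015,"grip":0.1},
    {"offset":[-6,-55,70],"twist":0.015,"grip":0.1},
    {"offset":[-6,-55,70],"twist":0.015,"grip":0.1},
    {"offset":[-6,-55,70],"twist":0.015,"grip":0.1}
  ]
}}

```text
time: 5.7
tool_pos: [0.5251, -0.0218, 0.3406]
tool_rot: [-0.0, 0.793, 0.609, -0.0]
contact_force: [1.2, -0.2, -1.0]
gripper_width: 0.453
```

```bash
python3 - <<'E'
from icp import *
s=manip.state();T=np.array(manip.get_calibration("wrist")["T"]);im=manip.grab_frame("wrist");cv2.imwrite("pics/w3.png",im);np.save("Tw3.npy",T)
print(s["tool_pos"],s["tool_rot"],s["contact_force"])
v=run("wrist",im,T,[.5462,.063,-.258],5)
o=cv2.resize(im,(800,600),interpolation=cv2.INTER_CUBIC)
for a,b in E:
    p=[tuple(int(x) for x in px("wrist",q,T)*800/560+.2) for q in P(v,np.array([a,b]))];cv2.line(o,p[0],p[1],(0,255,0),1)
cv2.imwrite("pics/w3b.png",o)
E
```

```text
[ 0.5251 -0.0218  0.3406] [-0.      0.7931  0.6091 -0.0001] [ 1.1769 -0.1691 -1.0042]
wrist [ 0.546   0.063  -0.2547] -14.593144230547777 per edge [np.float64(-0.49), np.float64(0.76), np.float64(-0.05), np.float64(-1.31), np.float64(-0.24), np.float64(0.51), np.float64(0.01), np.float64(-0.24), np.float64(0.55)] 208
```

View pics/w3b.png

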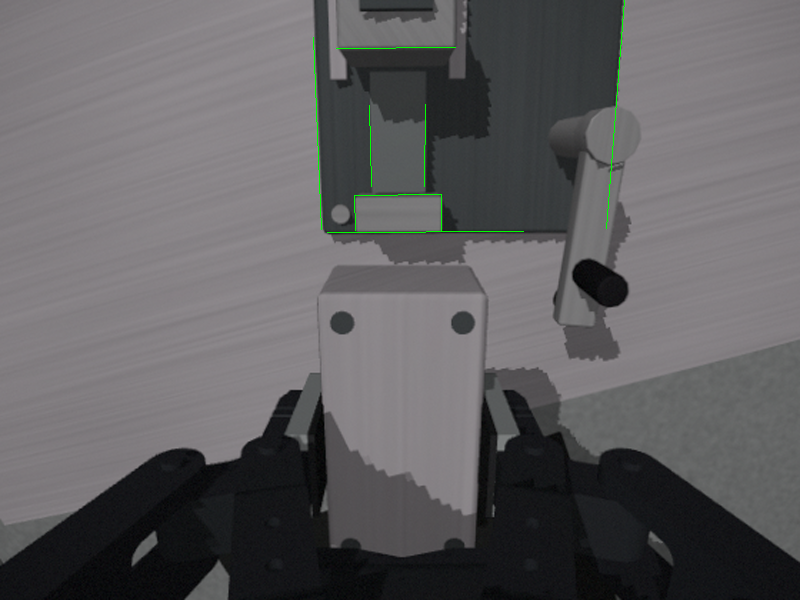

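The fit lands on the jig edges to within about 1 px: stop (355–441, 195–231), pedestal (370–426), pin (600,285), keeper nearly parked. Now the approach, in jig axes tool x = jig y and tool y = jig x.

Call:
{"api": "play_rows", "payload": {
  "increments": [
    {"offset":[15,-1.4,30],"twist":-0.006,"grip":0.1},
    {"offset":[30,-1.4,60],"twist":-0.006,"grip":0.1},
    {"offset":[45,-1.4,90],"twist":-0.006,"grip":0.1},
    {"offset":[60,-1.4,115],"twist":-0.006,"grip":0.1},
    {"offset":[60,-1.4,115],"twist":-0.006,"grip":0.1}
  ]
}}

```text
time: 6.17
tool_pos: [0.5394, 0.0386, 0.2227]
tool_rot: [-0.002, 0.791, 0.612, -0.002]
contact_force: [-1.5, 0.5, -3.3]
gripper_width: 0.457
```

```bash
cat > st.py <<'E'
from h import *
np.set_printoptions(precision=4,suppress=True)
s=manip.state();q=s["tool_rot"];a=-.2547;d=s["tool_pos"][:2]-[.546,.063]
Rt=R.from_quat(np.r_[q[1:],q[0]]).as_matrix()
M=np.array([[np.cos(a),np.sin(a)],[-np.sin(a),np.cos(a)]])
print("t",s["time"],"jig mm",M@d*1000,"z",s["tool_pos"][2],"yaw err deg",np.degrees(np.arctan2(Rt[1,0],Rt[0,0])-a)-90,"tilt",Rt[:2,2],"F jig",M@s["contact_force"][:2],s["contact_force"][2],s["gripper_width"])
E
python3 st.py
```

```text
t 6.1667 jig mm [ -0.245 -25.303] z 0.22269303158921125 yaw err deg 0.12759571230122901 tilt [-0.005   0.0012] F jig [-1.5853  0.1505] -3.327794096720342 0.4569421580338592
```

Call:
{"api": "play_rows", "payload": {
  "increments": [
    {"offset":[4,0,0],"twist":0,"grip":0.1},
    {"offset":[8,0,0],"twist":0,"grip":0.1},
    {"offset":[12,0,0],"twist":0,"grip":0.1},
    {"offset":[16,0,0],"twist":0,"grip":0.1},
    {"offset":[20,0,0],"twist":0,"grip":0.1}
  ]
}}

```text
time: 6.58
tool_pos: [0.546, 0.0553, 0.2291]
tool_rot: [0.003, 0.791, 0.612, 0.001]
contact_force: [-0.9, -7.4, 2.4]
gripper_width: 0.455
```

```bash
python3 st.py
```

```text
t 6.5833 jig mm [ 1.8856 -7.435 ] z 0.22913583272728374 yaw err deg 0.036962402665309924 tilt [ 0.0058 -0.0042] F jig [ 1.014  -7.4028] 2.407328374091868 0.45456476131536233
```

Call:
{"api": "play_rows", "payload": {
  "increments": [
    {"offset":[4,0,0],"twist":0,"grip":0.1},
    {"offset":[7,0,0],"twist":0,"grip":0.1},
    {"offset":[10.5,0,0],"twist":0,"grip":0.1},
    {"offset":[10.5,0,0],"twist":0,"grip":0.1},
    {"offset":[10.5,0,0],"twist":0,"grip":0.1}
  ]
}}

```text
time: 7.0
tool_pos: [0.5485, 0.065, 0.2291]
tool_rot: [0.004, 0.791, 0.612, 0.001]
contact_force: [-0.1, -9.2, 2.2]
gripper_width: 0.456
```

```bash
python3 st.py; python3 - <<'E'
from icp import *
T=np.array(manip.get_calibration("wrist")["T"]);im=manip.grab_frame("wrist")
a=cv2.resize(im,(560,420));c=cv2.resize(manip.grab_frame("side")[170:310,200:380],(540,420),interpolation=cv2.INTER_CUBIC)
cv2.imwrite("pics/m4.png",cv2.resize(np.hstack([a,c]),(800,306),interpolation=cv2.INTER_AREA))
E
```

```text
t 7.0 jig mm [1.8951 2.6   ] z 0.22913360101512398 yaw err deg 0.04481550823328462 tilt [ 0.0054 -0.0051] F jig [ 2.1936 -8.9705] 2.181653468761254 0.45570061259329586
```

View pics/m4.png

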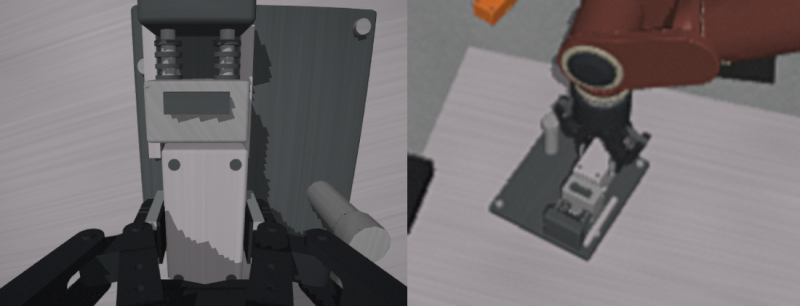

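The housing front is on the jaw. The jaw centre is at column 197.5 and the housing at 202.5, about 2 mm toward +x, which agrees with the measured TCP. I'll correct sideways and press further.

Call:
{"api": "play_rows", "payload": {
  "increments": [
    {"offset":[1.5,-1,0],"twist":0,"grip":0.1},
    {"offset":[3.3,-2,0],"twist":0,"grip":0.1},
    {"offset":[3.3,-2,0],"twist":0,"grip":0.1},
    {"offset":[3.3,-2,0],"twist":0,"grip":0.1}
  ]
}}

```text
time: 7.43
tool_pos: [0.5477, 0.0683, 0.2291]
tool_rot: [0.005, 0.791, 0.612, 0.001]
contact_force: [1.5, -10.5, -1.1]
gripper_width: 0.457
```

```bash
python3 st.py
```

```text
t 7.4333 jig mm [0.334  5.5385] z 0.22909581971319298 yaw err deg 0.017184337253198123 tilt [ 0.0076 -0.0061] F jig [ 4.1161 -9.8134] -1.0510616316334214 0.45702580322308384
```

Call:
{"api": "play_rows", "payload": {
  "increments": [
    {"offset":[0,-0.5,5],"twist":0,"grip":0.1},
    {"offset":[0,-0.5,10],"twist":0,"grip":0.1},
    {"offset":[0,-0.5,15],"twist":0,"grip":0.1},
    {"offset":[0,-0.5,20],"twist":0,"grip":0.1},
    {"offset":[0,-0.5,20],"twist":0,"grip":0.1}
  ]
}}

```text
time: 7.85
tool_pos: [0.5465, 0.0686, 0.2078]
tool_rot: [0.003, 0.791, 0.612, -0.0]
contact_force: [0.2, -10.1, -1.3]
gripper_width: 0.458
```

```bash
python3 st.py
```

```text
t 7.85 jig mm [-0.9231  5.5024] z 0.20784512383180592 yaw err deg 0.03628443119069402 tilt [ 0.0038 -0.0053] F jig [ 2.7331 -9.7033] -1.2845995530982022 0.45849879381268344
```

Call:
{"api": "play_rows", "payload": {
  "increments": [
    {"offset":[-1,0.7,1],"twist":0,"grip":0.1},
    {"offset":[-3,0.7,2],"twist":0,"grip":0.1},
    {"offset":[-3,0.7,2],"twist":0,"grip":0.1},
    {"offset":[-3,0.7,2],"twist":0,"grip":0.1}
  ]
}}

```text
time: 8.18
tool_pos: [0.5463, 0.0656, 0.2063]
tool_rot: [0.003, 0.791, 0.612, -0.0]
contact_force: [-2.7, -9.2, 2.1]
gripper_width: 0.458
```

```bash
python3 st.py; python3 - <<'E'
from h import *
im=manip.grab_frame("wrist");np.save("Tw5.npy",np.array(manip.get_calibration("wrist")["T"]));cv2.imwrite("pics/w5.png",im)
cv2.imwrite("pics/w5b.png",cv2.resize(im[60:400,140:400],None,fx=1.76,fy=1.76,interpolation=cv2.INTER_CUBIC))
E
```

```text
t 8.1833 jig mm [-0.383   2.5488] z 0.20632880771267845 yaw err deg 0.03799613963434467 tilt [ 0.0028 -0.005 ] F jig [-0.2717 -9.5507] 2.0510274694342048 0.45795504349170696
```

View pics/w5b.png

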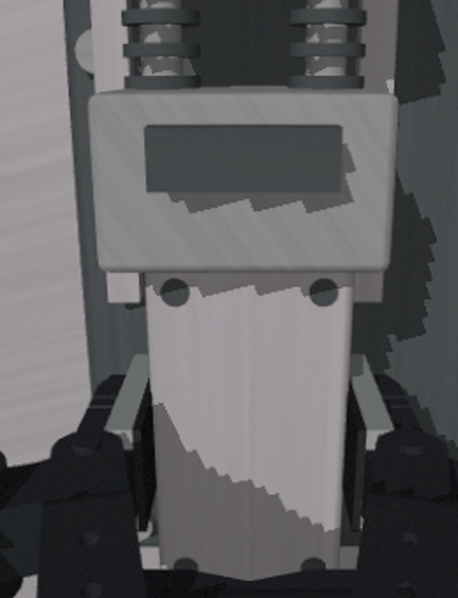

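```bash
python3 - <<'E'
from h import *
im=cv2.imread("pics/w5.png");T=np.load("Tw5.npy")
for v in range(372,386,3): print(v,cv2.cvtColor(im,6)[v,205:245],"|",cv2.cvtColor(im,6)[v,320:360])
v=[.546,.063,-.2547]
from icp import P
for m in [(-22,-39,40),(22,-39,40),(-22,-50,40),(22,-50,40),(-25,40,70),(25,40,70),(-14,15,26)]: print(m,px("wrist",P(v,np.array([m])/1000)[0],T))
g=cv2.cvtColor(im,6)
for r in (120,150,180,200): 
    gr=np.abs(np.diff(cv2.GaussianBlur(g,(0,0),1).astype(float)[r]));print(r,[(i,round(x)) for i,x in enumerate(gr[170:390],170) if x>8 and x==gr[i-2:i+3].max()])
E
```

```text
372 [ 29  26  28  28  27  26  26  26  31  25  25  28  26  30  83 149 147 148
 149 149 148 148 147 149 141 112  84  90  92  95  95  95  95  95  95  95
  96  96  96  96] | [ 96  95  98  98 101 102 101 100  99  97  92  89  82  88  96  96  95  95
  94  96  94  94  95  83  34  24  30  27  23  27  29  27  25  26  30  27
  30  29  26  28]
375 [ 25  29  27  28  27  27  25  26  27  28  25  26  26  26  49 112 149 149
 149 149 149 149 149 149 141 110  80  89  92  95  95  97  95  97  95  96
  96  96  97  95] | [ 96  97  97  99 100 100 100 100  99  96  92  87  79  96  95  96  96  96
  94  96  95  95  91  67  28  29  27  24  27  29  25  29  24  25  27  23
  27  26  27  29]
378 [ 27  27  28  25  28  28  28  28  28  28  28  26  25  26  32  87 149 148
 149 149 149 149 149 150 148 130  79  90  92  94  94  95  94  94  86  62
  43  40  38  41] | [ 40  36  49  80 100 100 101  99 100  94  90  87  79  93  94  92  93  95
  92  94  93  95  80  38  25  28  27  26  26  28  28  24  28  28  25  26
  27  25  27  30]
381 [ 29  30  26  27  28  26  27  26  27  28  26  27  24  25  25  58 147 146
 147 147 148 148 148 
[... 254 characters left out ...]
7 27 27 26 26 28 25 26 31 28 29 27 23 14 17 16 20 20 20 17
 17 17 16 13 18 18 20 18 18 21 19 17 16 18 14 17] | [28 28 27 28 28 29 26 29 25 28 29 26 28 26 26 27 30 26 26 23 27 26 28 29
 26 27 26 27 29 26 26 26 26 26 27 25 30 25 29 28]
(-22, -39, 40) [229.5725 368.8532]
(22, -39, 40) [328.8965 368.6919]
(-22, -50, 40) [230.7321 388.5106]
(22, -50, 40) [327.7866 388.3378]
(-25, 40, 70) [195.3947 220.1797]
(25, 40, 70) [362.3649 220.1186]
(-14, 15, 26) [246.6923 243.8212]
120 [(179, 30), (189, 18), (365, 15)]
150 [(181, 30), (191, 19), (221, 20), (222, 20), (339, 16), (363, 11)]
180 [(183, 27), (193, 21), (246, 11), (313, 13), (362, 21), (377, 10)]
200 [(184, 29), (194, 22), (361, 21), (384, 9)]
```

```bash
python3 - <<'E'
from h import *
im=cv2.imread("pics/w5.png");T=np.load("Tw5.npy");g=cv2.GaussianBlur(cv2.cvtColor(im,6),(0,0),.8).astype(float)
s=manip.state();q=s["tool_rot"];Rt=R.from_quat(np.r_[q[1:],q[0]]).as_matrix()
k=cal("wrist")
def e(r,lo,hi): d=np.abs(np.diff(g[r]))[lo:hi]; i=d.argmax()+lo; return i+.5
def ty(u,r,z): return Rt.T[1]@(ray("wrist",(u,r),z,T)-s["tool_pos"])*1000
for r in (130,150,170,190,205): a,b=e(r,186,200),e(r,352,370); print("jaw",r,a,b,ty(a,r,.07),ty(b,r,.07))
for r in (225,235,245,255,265,290,320,350): print(r,np.round(g[r,216:236:1]).astype(int),np.round(g[r,330:346]).astype(int))
for r in (235,255,290,320): a,b=e(r,218,232),e(r,334,346); print("hou",r,a,b,ty(a,r,.058),ty(b,r,.058))
E
```

```text
jaw 130 190.5 365.5 -24.86570094049221 24.15076156868789
jaw 150 191.5 363.5 -24.930461135629674 23.905997142273037
jaw 170 192.5 363.5 -25.008518089335208 24.24599312386215
jaw 190 193.5 362.5 -25.10038258008641 24.311748378865246
jaw 205 194.5 361.5 -25.104266275839933 24.294817468764506
225 [157 155 139 103  74  69  91 128 146 150 146 129 108  98  86  64  49  46
  48  49] [ 73  90 122 148 157 157 152 142 130 117 103  97  98  99  98  98]
235 [ 62  65  66  68  71  76  90 118 142 151 153 153 152 153 153 153 153 154
 153 152] [159 159 159 160 159 155 147 137 124 103  74  52  45  45  45  46]
245 [ 73  74  74  74  73  74  80 101 131 146 151 152 153 153 153 154 154 154
 153 154] [159 160 160 160 158 152 143 131 115  89  60  47  45  45  45  45]
255 [ 74  74  74  74  74  73  75  89 117 140 149 152 153 153 153 153 153 153
 153 153] [159 159 159 158 155 147 137 124 104  75  52  45  45  45  46  46]
265 [106 107 107 107 107 106 106 107 115 135 147 151 152 153 153 153 153 153
 153 153] [159 159 159 157 152 143 131 116  96  77  71  71  71  71  71  76]
290 [107 105  94  63  36  26  23  22  20  28  61  92 105 105 102 100 109 131
 148 153] [159 158 156 150 139 121  87  46  25  22  23  24  30  53  83 101]
320 [20 21 22 22 20 16 14 13 12 12 15 30 65 87 93 96 97 98 97 97] [156 152 143 130 105  65  31  20  20  19  19  22  30  37  39  39]
350 [23 20 20 21 21 21 18 14 17 29 50 64 70 77 85 90 93 95 96 96] [146 135 122  99  67  47  39  28  20  20  26  34  37  37  35  30]
hou 235 222.5 339.5 -19.236707308230322 20.180344202452446
hou 255 223.5 338.5 -19.23742544001728 20.18043064227708
hou 290 225.5 336.5 -19.17310608369327 20.114585974872536
hou 320 227.5 334.5 -19.03462155353046 19.974297394575018
```

Call:
{"api": "play_rows", "payload": {
  "increments": [
    {"offset":[0,-0.8,0.5],"twist":0,"grip":0.1},
    {"offset":[0,-0.8,0.7],"twist":0,"grip":0.1},
    {"offset":[0,-0.8,0.7],"twist":0,"grip":0.1}
  ]
}}

```text
time: 8.48
tool_pos: [0.546, 0.0658, 0.2063]
tool_rot: [0.003, 0.791, 0.612, 0.0]
contact_force: [-1.9, -10.5, 1.3]
gripper_width: 0.455
```

```bash
python3 st.py
```

```text
t 8.4833 jig mm [-0.7101  2.6831] z 0.20626659029577551 yaw err deg 0.0415586552257281 tilt [ 0.0047 -0.0051] F jig [  0.8469 -10.6469] 1.2976298425016326 0.455362194911927
```

Call:
{"api": "play_rows", "payload": {
  "increments": [
    {"offset":[0,-0.4,0.7],"twist":0,"grip":0.1},
    {"offset":[0,-0.4,1.5],"twist":0,"grip":0.1},
    {"offset":[0,-0.4,1.5],"twist":0,"grip":0.1}
  ]
}}

```text
time: 8.73
tool_pos: [0.546, 0.0659, 0.2061]
tool_rot: [0.003, 0.791, 0.612, 0.0]
contact_force: [-5.0, -9.0, 10.1]
gripper_width: 0.452
```

```bash
python3 st.py
```

```text
t 8.7333 jig mm [-0.7229  2.7669] z 0.2060949949553355 yaw err deg 0.05248657246134769 tilt [ 0.0046 -0.0053] F jig [-2.5644 -9.9728] 10.054593947716945 0.4518411040784722
```

Call:
{"api": "play_rows", "payload": {
  "increments": [
    {"offset":[0,0.2,0],"twist":0,"grip":0.5},
    {"offset":[0,0.2,0],"twist":0,"grip":0.6},
    {"offset":[0,0.2,0],"twist":0,"grip":0.7},
    {"offset":[0,0.2,0],"twist":0,"grip":0.75},
    {"offset":[0,0.2,0],"twist":0,"grip":0.75}
  ]
}}

```text
time: 9.15
tool_pos: [0.5443, 0.0678, 0.2018]
tool_rot: [0.0, 0.791, 0.612, 0.0]
contact_force: [-1.2, -0.6, 0.0]
gripper_width: 0.753
```

Call:
{"api": "play_rows", "payload": {
  "increments": [
    {"offset":[0,0,-10],"twist":0,"grip":0.75},
    {"offset":[0,0,-40],"twist":0,"grip":0.75},
    {"offset":[0,0,-80],"twist":0,"grip":0.75},
    {"offset":[-25,0,-115],"twist":0,"grip":0.75},
    {"offset":[-60,0,-130],"twist":0,"grip":0.75}
  ]
}}

```text
time: 9.57
tool_pos: [0.5304, 0.0106, 0.3379]
tool_rot: [0.003, 0.79, 0.614, 0.003]
contact_force: [1.0, -0.6, -0.2]
gripper_width: 0.751
```

Call:
{"api": "play_rows", "payload": {
  "increments": [
    {"offset":[-28,0,-10],"twist":0,"grip":0.6},
    {"offset":[-28,0,-10],"twist":0,"grip":0.45},
    {"offset":[-28,0,-10],"twist":0,"grip":0.4},
    {"offset":[-28,0,-10],"twist":0,"grip":0.4}
  ]
}}

```text
time: 9.9
tool_pos: [0.5219, -0.0172, 0.3414]
tool_rot: [-0.0, 0.791, 0.612, 0.0]
contact_force: [0.1, 0.5, 0.0]
gripper_width: 0.4
```

```bash
python3 st.py; python3 - <<'E'
from icp import *
T=np.array(manip.get_calibration("wrist")["T"]);im=manip.grab_frame("wrist");cv2.imwrite("pics/w6.png",im);np.save("Tw6.npy",T)
for q in("keeper_pin","housing_center","jaw_face"):
    for d in manip.tip_of(q,"wrist")[:2]: p=(T@np.r_[d["xyz"],1])[:3];a=-.2547;c=p[:2]-[.546,.063];print(q,d["p"],p,"jig",np.cos(a)*c[0]+np.sin(a)*c[1],-np.sin(a)*c[0]+np.cos(a)*c[1])
B=np.array([((-20,-39,58),(20,-39,58)),((-20,-39,58),(-20,39,58)),((20,-39,58),(20,39,58)),((-14,-38,26),(14,-38,26))])/1000
o=cv2.resize(im,(800,600),interpolation=cv2.INTER_CUBIC)
for a,b in np.r_[E[:6],B[:3]]:
    p=[tuple(int(x) for x in px("wrist",q,T)*800/560+.2) for q in P([.546,.063,-.2547],np.array([a,b]))];cv2.line(o,p[0],p[1],(0,255,0),1)
cv2.imwrite("pics/w6b.png",o)
E
```

```text
t 9.9 jig mm [ -3.0681 -83.7204] z 0.34143921193477816 yaw err deg 0.03058668215797411 tilt [-0.0002  0.0006] F jig [-0.0282  0.4682] 0.014665492973245348 0.39958920818445465
keeper_pin 0.83 [ 0.6092 -0.0248  0.1125] jig 0.08330098232054964 -0.06908639103221964
housing_center 0.9 [0.543  0.0614 0.0359] jig -0.002469172219513396 -0.0022836714716921395
jaw_face 0.76 [0.555  0.0999 0.0684] jig -0.0005826318160233046 0.03796462436508711
```

View pics/w6b.png

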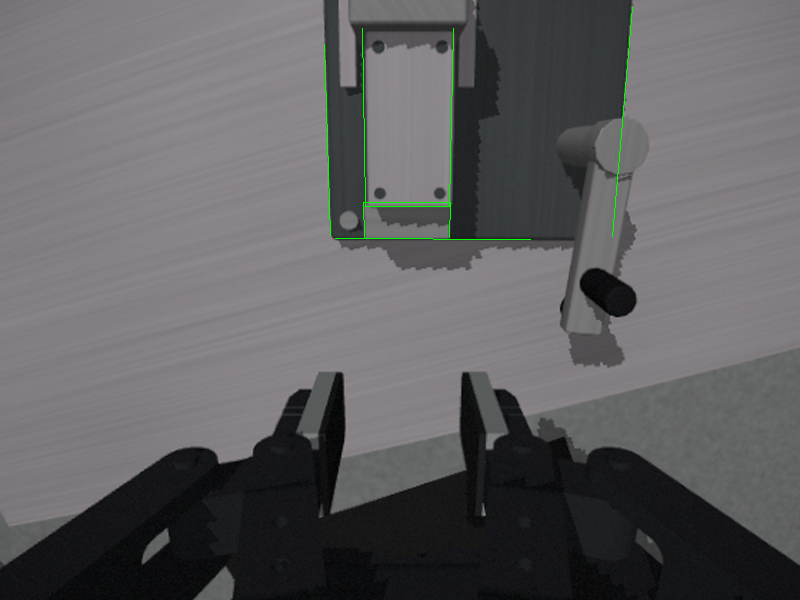

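The housing is seated between jaw and stop and lies on the predicted outline (364–453, to row 205). The jaw face reads y 38 → jaw ≈ 0.013–0.014. The keeper pin top is at (621,302).

```bash
python3 - <<'E'
from h import *
T=np.load("Tw6.npy");a=-.2547
for u,z in (((621.5,301.5),.110),((603,146),.082)):
    p=ray("wrist",np.array(u)/1.4286,z,T);c=p[:2]-[.546,.063];print(p,"jig",np.cos(a)*c[0]+np.sin(a)*c[1],-np.sin(a)*c[0]+np.cos(a)*c[1])
E
```

```text
[ 0.61049512 -0.0268307   0.11      ] jig 0.08504773943456084 -0.07068279396115391
[0.62245993 0.03187864 0.082     ] jig 0.08183443781469493 -0.01085288690671905
```

Call:
{"api": "play_rows", "payload": {
  "increments": [
    {"offset":[4,30,0],"twist":0.083,"grip":0.45},
    {"offset":[8,60,0],"twist":0.083,"grip":0.45},
    {"offset":[13,88,0],"twist":0.083,"grip":0.45},
    {"offset":[13,88,0],"twist":0.083,"grip":0.45},
    {"offset":[13,88,20],"twist":0.083,"grip":0.45}
  ]
}}

```text
time: 10.52
tool_pos: [0.613, -0.0266, 0.3247]
tool_rot: [0.002, 0.815, 0.579, 0.002]
contact_force: [0.5, -0.2, 1.3]
gripper_width: 0.452
```

```bash
python3 st.py; python3 - <<'E'
from h import *
im=manip.grab_frame("wrist");cv2.imwrite("pics/w7.png",im)
E
```

```text
t 10.5167 jig mm [ 87.4157 -69.8667] z 0.32473448256428306 yaw err deg -4.6456330231176395 tilt [ 0.0061 -0.0009] F jig [ 0.5487 -0.0766] 1.3167958834260904 0.45164950090400613
```

View pics/w7.png

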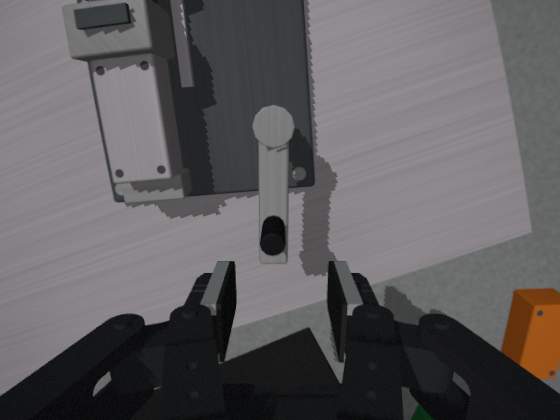

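Call:
{"api": "play_rows", "payload": {
  "increments": [
    {"offset":[0,-3.5,10],"twist":0,"grip":0.45},
    {"offset":[0,-3.5,30],"twist":0,"grip":0.45},
    {"offset":[0,-3.5,50],"twist":0,"grip":0.45},
    {"offset":[0,-3.5,62],"twist":0,"grip":0.45},
    {"offset":[0,-3.5,62],"twist":0,"grip":0.45}
  ]
}}

```text
time: 10.98
tool_pos: [0.6052, -0.0253, 0.2557]
tool_rot: [-0.002, 0.816, 0.579, -0.002]
contact_force: [-0.8, 0.6, -0.5]
gripper_width: 0.448
```

Call:
{"api": "play_rows", "payload": {
  "increments": [
    {"offset":[0,0,0],"twist":0,"grip":0.35},
    {"offset":[0,0,0],"twist":0,"grip":0.28},
    {"offset":[0,0,0],"twist":0,"grip":0.26},
    {"offset":[0,0,0],"twist":0,"grip":0.26}
  ]
}}

```text
time: 11.32
tool_pos: [0.6078, -0.0259, 0.2612]
tool_rot: [0.001, 0.816, 0.579, 0.001]
contact_force: [0.2, -0.3, -0.7]
gripper_width: 0.257
```

```bash
python3 st.py; python3 - <<'E'
from h import *
im=manip.grab_frame("wrist");cv2.imwrite("pics/w8.png",im)
E
```

```text
t 11.3167 jig mm [ 82.1836 -70.5116] z 0.26116940675834854 yaw err deg -4.713816175184192 tilt [ 0.0026 -0.0004] F jig [ 0.3101 -0.2457] -0.7313949552927439 0.2568526730432677
```

View pics/w8.png

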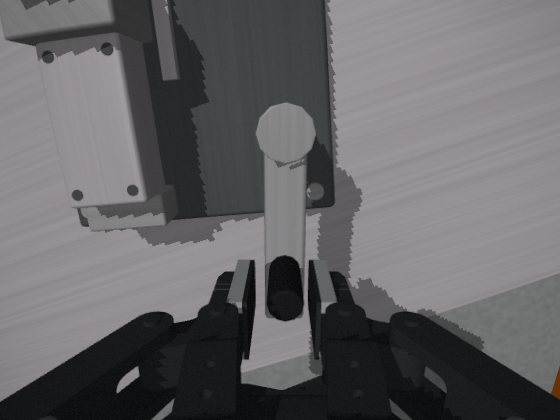

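The pin, at (286,303), stands between the pads, so I can start the swing.

Call:
{"api": "play_rows", "payload": {
  "increments": [
    {"offset":[0.4,-6.6,0],"twist":0.11,"grip":0.26},
    {"offset":[1.5,-13.1,0],"twist":0.22,"grip":0.26},
    {"offset":[3.2,-19.4,0],"twist":0.33,"grip":0.26},
    {"offset":[5.7,-25.6,0],"twist":0.44,"grip":0.26},
    {"offset":[8.9,-31.4,0],"twist":0.55,"grip":0.26}
  ]
}}

```text
time: 11.78
tool_pos: [0.581, -0.0072, 0.2608]
tool_rot: [0.001, 0.943, 0.333, 0.001]
contact_force: [1.6, -0.5, -0.3]
gripper_width: 0.262
```

```bash
python3 st.py
```

```text
t 11.7833 jig mm [ 51.5093 -59.1096] z 0.26082068456765745 yaw err deg -36.552418877643056 tilt [ 0.0034 -0.0006] F jig [ 1.6839 -0.1065] -0.2731417535048205 0.26222125631332116
```

Call:
{"api": "play_rows", "payload": {
  "increments": [
    {"offset":[0.4,-6.6,0],"twist":0.11,"grip":0.26},
    {"offset":[1.5,-13.1,0],"twist":0.22,"grip":0.26},
    {"offset":[3.2,-19.4,0],"twist":0.33,"grip":0.26},
    {"offset":[5.7,-25.6,0],"twist":0.44,"grip":0.26},
    {"offset":[8.9,-31.4,0],"twist":0.55,"grip":0.26}
  ]
}}

```text
time: 12.2
tool_pos: [0.568, 0.0228, 0.2608]
tool_rot: [0.001, 0.998, 0.064, 0.001]
contact_force: [1.2, -0.7, -0.3]
gripper_width: 0.26
```

```bash
python3 st.py
```

```text
t 12.2 jig mm [ 31.4501 -33.3414] z 0.26077728736042183 yaw err deg -68.05826483326697 tilt [ 0.0029 -0.001 ] F jig [ 1.3404 -0.4234] -0.3291098277517577 0.2600252948796934
```

Call:
{"api": "play_rows", "payload": {
  "increments": [
    {"offset":[1.4,-6.6,0],"twist":0.11,"grip":0.26},
    {"offset":[3.5,-13.1,0],"twist":0.22,"grip":0.26},
    {"offset":[5.2,-19.4,0],"twist":0.33,"grip":0.26},
    {"offset":[6.6,-22,0],"twist":0.38,"grip":0.26},
    {"offset":[6.6,-22,0],"twist":0.38,"grip":0.26}
  ]
}}

```text
time: 12.62
tool_pos: [0.5714, 0.0459, 0.2601]
tool_rot: [-0.0, 0.992, -0.123, 0.0]
contact_force: [-0.5, -0.1, -0.3]
gripper_width: 0.264
```

```bash
python3 st.py
```

```text
t 12.6167 jig mm [ 28.9065 -10.1391] z 0.2601409148044477 yaw err deg -89.51998810744881 tilt [ 0.0009 -0.    ] F jig [-0.4874 -0.2496] -0.27451025886187963 0.2637648974640569
```

Call:
{"api": "play_rows", "payload": {
  "increments": [
    {"offset":[0,-1.5,0],"twist":0,"grip":0.26},
    {"offset":[0,-3,0],"twist":0,"grip":0.26},
    {"offset":[0,-4,0],"twist":0,"grip":0.26},
    {"offset":[0,-4,0],"twist":0,"grip":0.26}
  ]
}}

```text
time: 12.95
tool_pos: [0.5723, 0.0494, 0.2597]
tool_rot: [-0.0, 0.992, -0.123, 0.0]
contact_force: [0.6, -1.5, -0.7]
gripper_width: 0.262
```

```bash
python3 st.py
```

```text
t 12.95 jig mm [28.8793 -6.5497] z 0.2597184992876599 yaw err deg -89.48718268019742 tilt [ 0.0004 -0.    ] F jig [ 0.9662 -1.2646] -0.7452127792910379 0.2617187136704145
```

Call:
{"api": "play_rows", "payload": {
  "increments": [
    {"offset":[0,-1,0],"twist":0,"grip":0.26},
    {"offset":[0,-2,0],"twist":0,"grip":0.26},
    {"offset":[0,-2,0],"twist":0,"grip":0.26}
  ]
}}

```text
time: 13.2
tool_pos: [0.5726, 0.0503, 0.2596]
tool_rot: [0.002, 0.992, -0.123, -0.0]
contact_force: [-2.4, -7.7, 1.9]
gripper_width: 0.26
```

```bash
python3 st.py
```

```text
t 13.2 jig mm [28.9502 -5.5922] z 0.259632656820854 yaw err deg -89.4903605811721 tilt [-0.0011 -0.0039] F jig [-0.3807 -8.0103] 1.8793051288857843 0.26004733336361463
```

Call:
{"api": "play_rows", "payload": {
  "increments": [
    {"offset":[0,-1.2,0],"twist":0,"grip":0.26},
    {"offset":[0,-1.2,0],"twist":0,"grip":0.26}
  ]
}}

```text
time: 13.37
tool_pos: [0.5728, 0.0508, 0.2596]
tool_rot: [0.003, 0.992, -0.123, -0.001]
contact_force: [-3.1, -9.6, 3.7]
gripper_width: 0.259
```

```bash
python3 st.py
```

```text
t 13.3667 jig mm [28.9903 -5.0672] z 0.2596071553167492 yaw err deg -89.49000672934491 tilt [-0.002  -0.0061] F jig [ -0.6131 -10.0812] 3.65915184080942 0.25944599065806734
```

Call:
{"api": "play_rows", "payload": {
  "increments": [
    {"offset":[0,2,0],"twist":0,"grip":0.28},
    {"offset":[0,4.5,0],"twist":0,"grip":0.32},
    {"offset":[0,4.5,0],"twist":0,"grip":0.36},
    {"offset":[0,4.5,-20],"twist":0,"grip":0.38},
    {"offset":[0,4.5,-60],"twist":0,"grip":0.38}
  ]
}}

```text
time: 13.78
tool_pos: [0.5697, 0.0484, 0.3137]
tool_rot: [0.0, 0.992, -0.123, -0.006]
contact_force: [1.3, 0.1, 0.2]
gripper_width: 0.377
```

Call:
{"api": "play_rows", "payload": {
  "increments": [
    {"offset":[0,40,-35],"twist":0,"grip":0.38},
    {"offset":[0,80,-60],"twist":0,"grip":0.38},
    {"offset":[0,80,-60],"twist":0,"grip":0.38},
    {"offset":[0,80,-60],"twist":0,"grip":0.38}
  ]
}}

```text
time: 14.12
tool_pos: [0.5527, -0.0315, 0.3837]
tool_rot: [0.0, 0.992, -0.124, 0.004]
contact_force: [-0.5, 1.0, -0.4]
gripper_width: 0.382
```

```bash
python3 st.py; python3 - <<'E'
from icp import *
im=manip.grab_frame("wrist");T=np.array(manip.get_calibration("wrist")["T"]);cv2.imwrite("pics/w9.png",im)
sc=manip.grab_frame("scene")
for q,c in(("keeper_pin","wrist"),("keeper_pin","scene"),("housing_center","scene"),("short_housing_center","scene"),("mouse","scene"),("tin","scene"),("jaw_face","wrist")):
    for d in manip.tip_of(q,c)[:3]:
        p=(T@np.r_[d["xyz"],1])[:3] if c=="wrist" else w(c,d["xyz"]);a=-.2547;e=p[:2]-[.546,.063];print(q,c,round(d["p"],2),p,"jig",np.array([np.cos(a)*e[0]+np.sin(a)*e[1],-np.sin(a)*e[0]+np.cos(a)*e[1]]))
A=np.array([((90,-1,78),(4,-1,78)),((90,-19,78),(4,-19,78)),((-20,-39,58),(20,-39,58)),((-20,-39,58),(-20,39,58)),((20,-39,58),(20,39,58))])/1000
o=im.copy()
for a,b in A:
    p=[tuple(int(round(x)) for x in px("wrist",q,T)) for q in P([.546,.063,-.2547],np.array([a,b]))];cv2.line(o,p[0],p[1],(0,255,0),1)
z=cv2.resize(sc[160:270,270:390],(458,420),interpolation=cv2.INTER_CUBIC)
cv2.imwrite("pics/f.png",cv2.resize(np.hstack([o,z]),(800,330),interpolation=cv2.INTER_AREA))
E
```

```text
t 14.1167 jig mm [ 30.319  -89.7703] z 0.3837270118811239 yaw err deg -89.68012061878426 tilt [ 0.0071 -0.0016] F jig [-0.7533  0.8674] -0.44208555157425455 0.38153846034737815
keeper_pin wrist 0.84 [0.5707 0.0475 0.1073] jig [ 0.0278 -0.0088]
keeper_pin wrist 0.48 [0.5443 0.0617 0.0396] jig [-0.0013 -0.0017]
keeper_pin scene 0.66 [0.5733 0.0459 0.1091] jig [ 0.0307 -0.0097]
housing_center scene 0.89 [ 0.7914 -0.2221  0.018 ] jig [ 0.3093 -0.2141]
housing_center scene 0.8 [0.5496 0.0626 0.0388] jig [0.0036 0.0005]
housing_center scene 0.8 [ 0.4385 -0.4689  0.0136] jig [ 0.03   -0.5419]
short_housing_center scene 0.78 [ 0.4296 -0.256   0.0177] jig [-0.0323 -0.3381]
mouse scene 0.75 [ 0.4484  0.366  -0.0039] jig [-0.1708  0.2686]
tin scene 0.82 [ 0.5746  0.3745 -0.001 ] jig [-0.0508  0.3087]
jaw_face wrist 0.61 [0.5535 0.1047 0.066 ] jig [-0.0032  0.0422]
```

View pics/f.png

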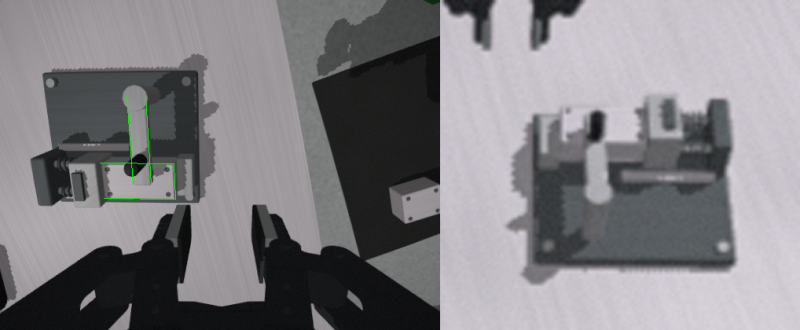

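The keeper arm lies along its predicted outline across the housing, with the pin at jig (28–31, −9 to −10), which is at its stop. The housing is still seated between jaw and stop. I'm handing in.

```bash
python3 -c "
from plant import manip
print(manip.job_done())"
```

```text
the job is handed in; nothing more can be done
None
```

I loaded the long grey housing into the jig, let the jaw clamp it against the stop, and only then swung the keeper round to its stop. I handed the job in at about 14.5 s of the 53 s allowed.

**Seating:**
- Under about 10 N of downward force the housing was firm on the pedestal.
- After letting go, its outline lay on the predicted seated outline, square to the jig.
- The jaw face read y 38–42 mm. 39 mm is expected when it clamps, and the networks are good to about 4 mm.

**Centring across the pedestal:** The checks disagree slightly.
- Just before release, the camera put the housing up to about 0.5 mm off the jaw's centre, while the arm's own reading put it about 0.7 mm off the other way.
- The last network readings of its centre were 2.5 mm and 3.6 mm off, in opposite directions. I trusted the outline fit and close-up edge measurements more.

**Keeper:** At the end of the swing the push force rose to about 10 N while the pin nearly stopped moving. The pin was then seen at jig x 28–31 mm, y −9 to −10 mm, against 30, −10 at the stop.

**Bystanders:** The last readings of the short housing, mouse and jar matched their starting positions to within 5 mm, about the networks' accuracy. The gripper was clear of everything at hand-in.

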